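# Earth the fingers, then shut the shielded box

### The arm

A 6-joint arm with a two-finger parallel gripper is mounted at the origin on the work surface; the furniture and walls round the work are solid. World frame = base frame: x ahead of the robot, y to its left, z up, the work surface at z = 0. Lengths are in m, angles in degrees, forces in N, time in s.
With the tool pointing down it reaches from about 0.275 to 0.75 m from the base axis. Payload 10.2 kg.
Tool frame: the origin (TCP) lies at the very end of the fingers, on their centre line; the grasp point (between the pads) lies 19 mm behind it (env.hold_point_z is the distance from the TCP to the grasp point, in m); z points along the fingers, y is the line along which they close (so a half turn about z gives the same grasp; the last joint's range is limited). The gripper opens to 85 mm and grips with 20 to 120 N. Pads are 22 mm wide; open, the fingers measure 114 mm over their backs; the gripper's body (76 mm by 85 mm) begins 54 mm behind the grasp point. The pads swing forward as they close: fully open they stand 13 mm farther back than shut.
Start: joints at [56.7, 17.928, 85.812, -0, 76.261, -12.8], TCP at [0.184, 0.492, 0.231] pointing down, gripper open.
Joint ranges: [-168.41, 168.41], [-55.51, 124.54], [10.69, 146.95], [-70.63, 250.63], [1, 178], [-165.06, 165.06]. Speed limits (degrees/s): [136.94, 136.94, 172.46, 180, 180, 180].

### API

Orientations are given as [roll, pitch, yaw] about the fixed x, y, z axes, in that order (R = Rz(yaw) Ry(pitch) Rx(roll)).
In Python, from workcell import env gives the robot as it stands.
- The arm moves only by the tool apply_moves, never from a script. Its argument "series" is one flat list of numbers, 6 for each row, row after row: the shift along the tool's x, y, z in cm, then the turn, a rotation vector about the tool's x, y, z in degrees. In form: [dx, dy, dz, ax, ay, az, dx, dy, dz, ax, ay, az, ...]. A call has 1 to 5 rows; each row is the pose to reach, as a shift and turn from the pose commanded when the call began, along the tool's axes at that moment; what a row does not reach only later rows make up. A row lasts 1/10 s, in which the tool goes at most 50 mm and 8.59 degrees, less where a joint would pass 70% of its speed; a pose out of reach is approached as far as the arm can. A call with a gripper value outside its range is refused whole. "claw" is the closure in counts, from 0 (fully open) to 255 (shut), set as the call begins (left out, the last holds). The fingers move at their own pace and stop on an object; the grip force is fixed at half the most. Time passes only in rows, so rows that repeat a pose let the fingers close. It gives the time, the measured TCP pose, the force, the opening and the grip force at its end, in the units of the state.
- env.get_obs(): the state, without advancing time (a new reading comes with each control period).
- env.read_camera(name): name is "side" or "top" or "wrist"; returns a dict with "img" (400x640x3 uint8, red, green, blue), "camera_matrix" (3x3 intrinsics, pixels), "R" (3x3) and "t" (3): a world point X has camera coordinates R X + t; the wrist camera has in their place "hand_eye" (4x4, takes a point from camera to tool coordinates, whose origin is the TCP and whose axes are the flange's). Camera axes: x right, y down, z forward; pixel columns grow to the right and rows downward; lengths in m; the calibration is good to about 2 mm. The wrist camera is an equidistant fisheye: a pixel r from the principal point sees the ray r / f radians off the axis. A picture is of the moment at which its call begins: read the wrist's pose just before it. There is no depth.
- env.finish_job(): hands the job in; it is judged then, once.
The state is a dict: "time": time; "joint_positions": joint angles; "dq": joint speeds; "effort": joint torques, N m; "tcp_pos": TCP position; "tcp_rot": TCP orientation; "contact_force": force on the tool from outside, world axes, zero at the start; "wrist_torque": the same for the moment, N m; "opening": opening from 0.0 (shut) to 1.0 (fully open); "finger_force": force on a finger pad.
Only numpy, scipy, OpenCV 4.12 (cv2) and the standard library are available. Lean on these libraries where they do the work, as an engineer would, in place of code of your own. Each camera call takes 0.05 s, during which the arm holds its last target. There are 200 camera calls.

### The job

Discharge the gripper before closing up the static-sensitive part: bring the fingertips down lightly on the earth stud, the broad low dome among the four brass terminals, rest there for a second and lift off without touching the other three terminals. Then push the open lid of the aluminium shielded box fully shut with the fingers and withdraw. Nothing is to be picked up; leave the part in the box and the small loose things on the desk where they are.

Things in the scene. Friction and masses are not known exactly. Their poses are not given: they have to be found in the camera images.
- earth_block: Fixed grey insulating block, 222 x 74 mm, its top face 20 mm above the desk, origin at the centre of its underside, local x along its length. Four brass terminals stand in a row on its centre line, 55 mm apart, in any order.
- earth_stud: The earth stud: broad low brass dome, 31 mm across, in a 36 mm wide round collar. Its crown is 44 mm above the desk and 10 mm above this origin. It is sprung downward: touches from 1.5 N, yields 1 mm for each 0.6 N, stops after 8 mm (about 6 N). Stays upright; z up.
- earth_top (a point): Crown of the earth stud's dome, 44 mm above the desk when not pressed.
- binding_post: Brass terminal to be left alone: ribbed cylinder 16 mm across on a washer 25 mm across, top 49 mm above the desk. Origin on its axis at the block's top face.
- threaded_post: Brass terminal to be left alone: threaded rod 9 mm across with a hexagonal nut 18 mm wide, on a washer 25 mm across, top 52 mm above the desk. Origin on its axis at the block's top face.
- tube_socket: Brass terminal to be left alone: open tube 18 mm across on a washer 25 mm across, top 46 mm above the desk. Origin on its axis at the block's top face.
- shield_box: Aluminium box, fixed to the desk, 120 mm (its local x) by 160 mm (local y), 62 mm high when shut. Origin at the centre of its underside; the lid hinges along the back (+x) side and opens upward and back.
- hinge (a point): Middle of the lid's hinge axis, 62 mm behind the box's origin and 43 mm above the desk; the axis runs along the box's local y. The lid reaches 123 mm from it, and its flat outer face lies 19 mm outside the axis (top face at 62 mm height when shut).
- lid_edge (a point): Middle of the lid's free front edge, on the outer face.
- shield_box_lid (a joint): Opening angle of the lid in rad: 0 shut, 1.57 upright. The hinge is stiff: the lid stays at any angle until pushed (about 0.2 N m, 2 to 4 N near its edge).
- part_in_box: Attenuator lying loose near the front of the box's inner floor (12 mm above the desk), a stepped metal cylinder 21 x 56 x 18 mm; stays there. The five small connector ends in a row behind it belong to the box. Origin under its centre.
- upright_load: Loose RF load standing on the desk, stepped metal cylinder 21 mm across, 30 mm high; not to be disturbed. Origin at the centre of its foot.
- cell: Loose AA battery standing on end, 15 mm across, 50 mm high; not to be disturbed. Origin at the centre of its foot.
- screw_strip: Loose cream three-way screw terminal strip lying on the desk, 22 x 35 x 19 mm; not to be disturbed. Origin under its centre.

How it is judged:
By the outcome, as a careful person would: the job done as asked, in the order asked, and still so for the second after the job is handed in, with the robot touching nothing.
It also fails if it takes over 48 s, if anything falls off the work surface, if the arm or the gripper's body presses on something with over 40 N, if the wrist force passes 120 N, or if a joint passes its speed limit or range.

## Working session

There is one attempt and no reset: what is moved stays moved. The work goes in short steps, Python scripts to look and compute and a tool call to move; the robot and the scene stay as the last step left them, time stands still between calls to the robot, and variables do not carry over. Pictures are saved under pics/ and viewed, at most 10 in all, crops included, and the job is handed in when it is done.

Besides the shell and the picture viewer there is one more tool, called after ">>>" by a JSON object that holds its "method" and its "body". apply_moves: Moves the arm, as the interface text tells. Its arguments: {"type":"object","properties":{"series":{"type":"array"},"claw":{"type":"number"}},"required":["series"]}

```bash
mkdir -p pics; python3 - <<'E'
from workcell import env
import cv2,numpy as np,pickle
o=env.get_obs();print({k:np.round(v,3) for k,v in o.items()})
for n in("top","side"):
    c=env.read_camera(n);cv2.imwrite(f'pics/{n}0.png',c['img'][:,:,::-1]);pickle.dump(c,open(n+'.pkl','wb'))
    print(n,np.round(c['camera_matrix'],1).tolist(),np.round(-c['R'].T@c['t'],3),np.round(c['R'],2).tolist())
E
```

```text
{'time': np.float64(0.0), 'joint_positions': array([ 56.698,  17.96 ,  85.854,  -0.   ,  76.263, -12.8  ]), 'dq': array([-0.025, -0.035, -0.058,  0.062,  0.009,  0.009]), 'effort': array([ 1.0000e-03, -4.1226e+01, -2.5975e+01, -0.0000e+00,  4.0000e-03,
       -0.0000e+00]), 'tcp_pos': array([0.184, 0.492, 0.231]), 'tcp_rot': array([-1.79925e+02, -1.70000e-02,  1.59498e+02]), 'contact_force': array([-0.057,  0.309, -0.111]), 'wrist_torque': array([ 0.052, -0.007, -0.01 ]), 'finger_force': np.float64(0.0), 'opening': np.float64(0.998)}
top [[362.1, 0.0, 324.3], [0.0, 362.1, 195.5], [0.0, 0.0, 1.0]] [0.252 0.022 1.057] [[-0.02, -1.0, 0.0], [-0.99, 0.02, -0.15], [0.15, -0.01, -0.99]]
side [[431.4, 0.0, 320.3], [0.0, 431.4, 195.6], [0.0, 0.0, 1.0]] [-0.345  0.708  0.521] [[-0.65, -0.76, 0.03], [-0.33, 0.25, -0.91], [0.68, -0.6, -0.41]]
```

View pics/top0.png

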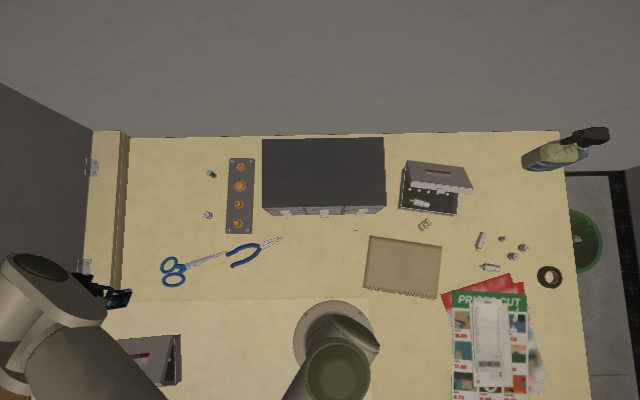

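View pics/side0.png

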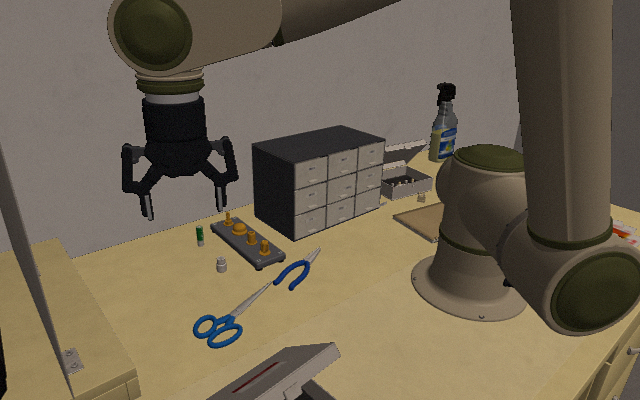

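The top view shows the terminal block at about (240,195), with the big dome near (240,186). An open box with small parts inside is at (432,190), right of the drawer cabinet. A second grey lid is at (150,360). I'll enlarge these areas.

```bash
cat > h.py <<'E'
import numpy as np,pickle,cv2
def load(n): return pickle.load(open(n+'.pkl','rb'))
def ray(c,u,v):
    d=c['R'].T@np.linalg.solve(c['camera_matrix'],[u,v,1.]);return -c['R'].T@c['t'],d
def onz(c,u,v,z):
    p,d=ray(c,u,v);return p+d*(z-p[2])/d[2]
def proj(c,X):
    q=c['camera_matrix']@(c['R']@np.array(X)+c['t']);return q[:2]/q[2]
E
python3 - <<'E'
from h import *
t=load('top')['img'][:,:,::-1];s=load('side')['img'][:,:,::-1]
def cr(i,x,y,w,h): return cv2.resize(i[y:y+h,x:x+w],(400,300),interpolation=cv2.INTER_CUBIC)
a=np.vstack([np.hstack([cr(t,190,150,108,81),cr(t,390,150,100,75)]),np.hstack([cr(s,190,195,108,81),cr(s,370,130,80,60)])])
cv2.imwrite('pics/crops.png',a)
E
```

```text
(no output)
```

View pics/crops.png

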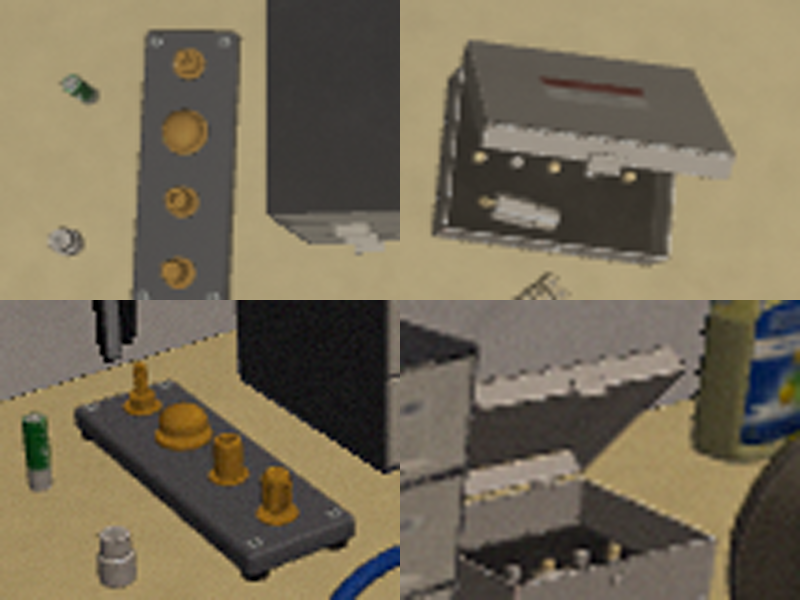

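```bash
python3 - <<'E'
from h import *
from scipy.optimize import least_squares
t=load('top');s=load('side')
# stud: brass mask in both
def brass(c,x,y,w,h):
    hsv=cv2.cvtColor(c['img'],cv2.COLOR_RGB2HSV)
    m=cv2.inRange(hsv,(12,140,60),(28,255,255))[y:y+h,x:x+w]
    n,_,st,ce=cv2.connectedComponentsWithStats(m)
    return [(st[i,:].tolist(),np.round(ce[i]+[x,y],1).tolist()) for i in range(1,n) if st[i,4]>25]
bt=brass(t,225,155,30,80);print(bt)
bs=brass(s,205,200,90,75);print(bs)
for st,ce in bt: print(ce,onz(t,*ce,.034).round(4))
d=max(bt,key=lambda b:b[0][4])[1]
for z in(.030,.034,.044): p=onz(t,*d,z);print(z,p.round(4),proj(s,p).round(1))
# block corner screws / yaw from terminals
P=np.array([onz(t,*ce,.034)[:2] for _,ce in bt]);print(np.diff(P,axis=0),)
# box fit
c2=lambda x,y:(390+(x-400)/4-.4,150+y/4-.4)
obs=[c2(485,125),c2(735,155),c2(467,42),c2(695,70),c2(433,236),c2(665,264)]
def pts(q):
    x,y,w,a=q;e=np.array([np.cos(w),np.sin(w),0]);f=np.array([-np.sin(w),np.cos(w),0]);z=np.array([0,0,1.])
    o=np.array([x,y,0]);H=o+.062*e+.043*z
    r=-np.cos(a)*e+np.sin(a)*z;n=np.sin(a)*e+np.cos(a)*z
    F=H+.123*r+.019*n;B=H+.019*n
    return [F+.08*f,F-.08*f,B+.08*f,B-.08*f,o-.06*e+.08*f,o-.06*e-.08*f],F,H,n,r
for k in ([0,1,2,3,4,5],[0,1,4,5]):
  g=least_squares(lambda q:np.concatenate([proj(t,pts(q)[0][i])-obs[i] for i in k]),[.45,-.3,0,.8])
  print(g.x.round(4),np.degrees(g.x[2:]).round(1),g.fun.round(1))
  p=pts(g.x);print('F,H',p[1].round(3),p[2].round(3)); print([proj(s,v).round(0).tolist() for v in p[0]])
# clutter
for n,u in(('cellfoot',(390-200+20.5,0)),):pass
# cabinet front corners in top (base) & others
for u in((262,140),(262,207),(385,140),(386,210)): print('cab',onz(t,*u,.23).round(3),onz(t,*u,.0).round(3))
E
```

```text
[([12, 9, 8, 7, 45], [240.7, 167.0]), ([9, 25, 12, 11, 104], [239.5, 185.0]), ([10, 46, 8, 7, 50], [238.6, 203.9]), ([9, 65, 8, 8, 52], [237.7, 223.2])]
[([18, 12, 11, 14, 84], [227.7, 219.8]), ([27, 23, 15, 13, 153], [239.0, 229.0]), ([41, 31, 11, 14, 111], [251.3, 237.9]), ([54, 40, 12, 16, 129], [264.4, 248.1])]
[240.7, 167.0] [0.4938 0.2568 0.034 ]
[239.5, 185.0] [0.441  0.2595 0.034 ]
[238.6, 203.9] [0.3864 0.2612 0.034 ]
[237.7, 223.2] [0.3315 0.2628 0.034 ]
0.03 [0.4417 0.2604 0.03  ] [240.  228.8]
0.034 [0.441  0.2595 0.034 ] [240.4 227.3]
0.044 [0.4391 0.2571 0.044 ] [241.5 223.5]
[[-0.052786    0.00263642]
 [-0.05459687  0.00170234]
 [-0.05487785  0.00165734]]
[ 0.4148 -0.2873 -0.1363  0.8524] [-7.8 48.8] [ 1.2  0.5  1.3  0.3  0.2 -0.4 -0.6 -1.   0.5  0.6 -3.1 -0. ]
F,H [ 0.41  -0.287  0.148] [ 0.476 -0.296  0.043]
[[384.0, 146.0], [425.0, 138.0], [365.0, 168.0], [403.0, 159.0], [393.0, 200.0], [432.0, 190.0]]
[ 0.4166 -0.2872 -0.1282  0.8398] [-7.3 48.1] [ 1.   0.6  1.1 -0.1  0.6  0.3 -3.  -0.8]
F,H [ 0.411 -0.286  0.147] [ 0.478 -0.295  0.043]
[[384.0, 147.0], [424.0, 139.0], [364.0, 168.0], [402.0, 159.0], [392.0, 200.0], [431.0, 189.0]]
cab [0.512 0.163 0.23 ] [0.584 0.202 0.   ]
cab [0.352 0.162 0.23 ] [0.38 0.2  0.  ]
cab [ 0.506 -0.128  0.23 ] [ 0.577 -0.17   0.   ]
cab [ 0.34  -0.123  0.23 ] [ 0.365 -0.164  0.   ]
```

>>> {"method": "apply_moves", "body": {"series": [-3.2,-1.3,0.4,0,0,0,-6.4,-2.6,0.8,0,0,0,-9.6,-3.9,1.2,0,0,0,-12.8,-5.2,1.6,0,0,0,-16,-6.5,2,0,0,0], "claw": 255}}

```text
time: 0.6
tcp_pos: [0.3117, 0.3737, 0.2109]
tcp_rot: [-180.0, -0.0, 159.5]
contact_force: [-0.0, 0.5, -0.1]
opening: 0.148
finger_force: 0.0
```

>>> {"method": "apply_moves", "body": {"series": [-3.2,-1.3,1.2,0,0,0,-6.4,-2.6,2.4,0,0,0,-9.6,-3.9,3.6,0,0,0,-12.8,-5.2,4.8,0,0,0,-16.1,-6.4,6,0,0,0]}}

```text
time: 1.1
tcp_pos: [0.44, 0.2573, 0.1506]
tcp_rot: [-180.0, -0.0, 159.5]
contact_force: [-0.0, 0.4, -0.2]
opening: 0.001
finger_force: 0.0
```

>>> {"method": "apply_moves", "body": {"series": [0,0,0,0,0,0,0,0,0,0,0,0,0,0,0,0,0,0]}}

```text
time: 1.4
tcp_pos: [0.4389, 0.2591, 0.1515]
tcp_rot: [180.0, -0.0, 159.5]
contact_force: [-0.7, -0.1, 1.2]
opening: -0.002
finger_force: 0.0
```

```bash
python3 - <<'E'
from workcell import env
from h import *
s=load('side')
b=onz(s,293,235,0);print('cab base',b.round(3))
for h in(.2,.22,.24,.26,.28):print(h,proj(s,b+[0,0,h]).round(0))
o=env.get_obs();print({k:np.round(o[k],3) for k in('time','tcp_pos','tcp_rot','contact_force','joint_positions','opening')})
c=env.read_camera('wrist');pickle.dump((c,o),open('w1.pkl','wb'));cv2.imwrite('pics/w1.png',c['img'][:,:,::-1])
print(c['camera_matrix'].round(1),c['hand_eye'].round(3),c.keys())
E
```

```text
cab base [0.384 0.149 0.   ]
0.2 [293. 157.]
0.22 [293. 149.]
0.24 [293. 140.]
0.26 [293. 131.]
0.28 [293. 122.]
{'time': np.float64(1.4), 'tcp_pos': array([0.439, 0.259, 0.152]), 'tcp_rot': array([ 1.79990e+02, -3.00000e-03,  1.59542e+02]), 'contact_force': array([-0.71 , -0.114,  1.216]), 'joint_positions': array([ 1.7357e+01,  2.0502e+01,  9.4874e+01,  1.0000e-02,  6.4620e+01,
       -5.2189e+01]), 'opening': np.float64(-0.002)}
[[309.7   0.  319.5]
 [  0.  309.7 200.1]
 [  0.    0.    1. ]] [[-0.    -0.945 -0.328  0.084]
 [ 1.     0.    -0.001  0.   ]
 [ 0.001 -0.328  0.945 -0.143]
 [ 0.     0.     0.     1.   ]] dict_keys(['img', 'camera_matrix', 'hand_eye'])
```

View pics/w1.png

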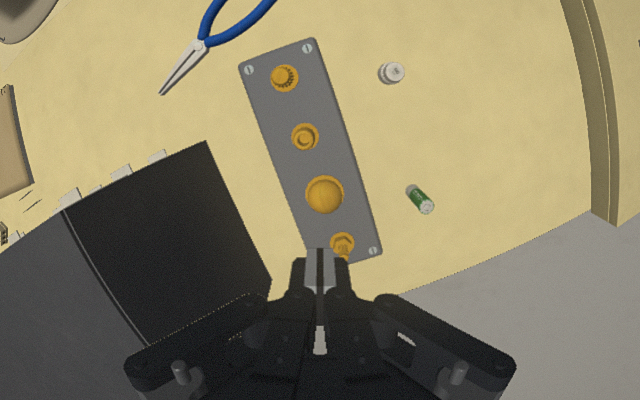

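The wrist view shows the dome at about (323,194), with neighbours at (305,137) and (343,243). The closed fingers are at (320,260). I'll cast the dome's ray onto its height.

```bash
python3 - <<'E'
from h import *
from scipy.spatial.transform import Rotation as Ro
c,o=pickle.load(open('w1.pkl','rb'))
hsv=cv2.cvtColor(c['img'],cv2.COLOR_RGB2HSV);m=cv2.inRange(hsv,(12,150,60),(28,255,255));m[260:]=0
n,_,st,ce=cv2.connectedComponentsWithStats(m)
K=c['camera_matrix'];T=c['hand_eye'];R=Ro.from_euler('xyz',o['tcp_rot'],degrees=True).as_matrix()
for i in range(1,n):
    if st[i,4]<150: continue
    d=(ce[i]-[K[0,2],K[1,2]])/K[0,0];r=np.hypot(*d);v=np.array([*(d/r*np.sin(r)),np.cos(r)])
    v=R@T[:3,:3]@v;p=R@T[:3,3]+o['tcp_pos']
    for z in(.034,.038): print(st[i].tolist(),ce[i].round(1),z,(p+v*(z-p[2])/v[2]).round(4))
E
```

```text
[271, 65, 27, 27, 579] [284.   77.7] 0.034 [0.3348 0.2666 0.034 ]
[271, 65, 27, 27, 579] [284.   77.7] 0.038 [0.3352 0.2669 0.038 ]
[292, 123, 27, 27, 555] [304.7 136.2] 0.034 [0.3873 0.2649 0.034 ]
[292, 123, 27, 27, 555] [304.7 136.2] 0.038 [0.3869 0.2652 0.038 ]
[306, 175, 38, 39, 1111] [324.2 193.5] 0.034 [0.4407 0.2627 0.034 ]
[306, 175, 38, 39, 1111] [324.2 193.5] 0.038 [0.4395 0.2631 0.038 ]
[330, 232, 24, 28, 447] [342.1 243.7] 0.034 [0.4932 0.2613 0.034 ]
[330, 232, 24, 28, 447] [342.1 243.7] 0.038 [0.4912 0.2617 0.038 ]
```

>>> {"method": "apply_moves", "body": {"series": [0,0.25,2.5,0,0,0,0,0.25,5,0,0,0,0,0.25,7.5,0,0,0,0,0.25,9.3,0,0,0,0,0.25,9.3,0,0,0]}}

```text
time: 1.95
tcp_pos: [0.4386, 0.2611, 0.0568]
tcp_rot: [-179.9, -0.2, 159.6]
contact_force: [0.3, -0.0, -0.2]
opening: -0.0
finger_force: 0.0
```

>>> {"method": "apply_moves", "body": {"series": [0,0,0,0,0,0,0,0,0,0,0,0,0,0,0,0,0,0]}}

```text
time: 2.25
tcp_pos: [0.4407, 0.2612, 0.0594]
tcp_rot: [179.9, 0.1, 159.5]
contact_force: [0.2, -0.5, 0.1]
opening: 0.001
finger_force: 0.0
```

>>> {"method": "apply_moves", "body": {"series": [0,0,0.4,0,0,0,0,0,0.8,0,0,0,0,0,1.2,0,0,0,0,0,1.2,0,0,0]}}

```text
time: 2.65
tcp_pos: [0.4399, 0.2607, 0.0456]
tcp_rot: [-180.0, -0.1, 159.5]
contact_force: [-0.4, -0.7, 0.9]
opening: -0.002
finger_force: 0.0
```

>>> {"method": "apply_moves", "body": {"series": [0,0,0.1,0,0,0,0,0,0.2,0,0,0,0,0,0.3,0,0,0,0,0,0.3,0,0,0]}}

```text
time: 3.05
tcp_pos: [0.4403, 0.2609, 0.0434]
tcp_rot: [180.0, 0.0, 159.5]
contact_force: [-0.2, 1.3, 1.9]
opening: -0.0
finger_force: 0.8
```

>>> {"method": "apply_moves", "body": {"series": [0,0,0.1,0,0,0,0,0,0.2,0,0,0,0,0,0.2,0,0,0]}}

```text
time: 3.35
tcp_pos: [0.4404, 0.2609, 0.0413]
tcp_rot: [180.0, 0.0, 159.5]
contact_force: [0.1, -0.3, 2.7]
opening: -0.002
finger_force: 1.4
```

>>> {"method": "apply_moves", "body": {"series": [0,0,0.05,0,0,0,0,0,0.05,0,0,0,0,0,0.05,0,0,0,0,0,0.05,0,0,0,0,0,0.05,0,0,0]}}

```text
time: 3.85
tcp_pos: [0.4403, 0.2609, 0.0409]
tcp_rot: [180.0, 0.0, 159.5]
contact_force: [-0.1, 0.4, 3.2]
opening: 0.0
finger_force: 1.5
```

>>> {"method": "apply_moves", "body": {"series": [0,0,0,0,0,0,0,0,0,0,0,0,0,0,0,0,0,0,0,0,0,0,0,0,0,0,0,0,0,0]}}

```text
time: 4.35
tcp_pos: [0.4403, 0.2609, 0.0408]
tcp_rot: [180.0, 0.0, 159.5]
contact_force: [-0.0, 1.0, 2.5]
opening: -0.0
finger_force: 1.5
```

>>> {"method": "apply_moves", "body": {"series": [0,0,0,0,0,0,0,0,0,0,0,0,0,0,0,0,0,0,0,0,0,0,0,0]}}

```text
time: 4.75
tcp_pos: [0.4403, 0.2609, 0.0408]
tcp_rot: [180.0, 0.0, 159.5]
contact_force: [0.4, -0.8, 3.4]
opening: -0.001
finger_force: 1.5
```

>>> {"method": "apply_moves", "body": {"series": [0,0,-0.5,0,0,0,0,0,-1.5,0,0,0,0,0,-3,0,0,0,0,0,-6,0,0,0,0,0,-10,0,0,0]}}

```text
time: 5.25
tcp_pos: [0.4391, 0.2605, 0.1412]
tcp_rot: [-179.9, -0.2, 159.5]
contact_force: [0.2, 0.2, 0.0]
opening: 0.002
finger_force: 0.0
```

>>> {"method": "apply_moves", "body": {"series": [0,0,-4,0,0,0,0,0,-8,0,0,0,0,0,-12,0,0,0,0,0,-15,0,0,0,0,0,-15,0,0,0]}}

```text
time: 5.75
tcp_pos: [0.441, 0.2611, 0.2954]
tcp_rot: [179.7, 0.3, 159.5]
contact_force: [0.3, -0.3, 0.3]
opening: -0.001
finger_force: 0.0
```

>>> {"method": "apply_moves", "body": {"series": [-1.2,-3.7,0,0,0,0,-2.4,-7.4,0,0,0,0,-3.6,-11.1,0,0,0,0,-4.8,-14.8,0,0,0,0,-6,-18.5,0,0,0,0]}}

```text
time: 6.25
tcp_pos: [0.4307, 0.0652, 0.2903]
tcp_rot: [-180.0, -0.1, 159.5]
contact_force: [0.7, -0.3, 0.6]
opening: -0.001
finger_force: 0.0
```

>>> {"method": "apply_moves", "body": {"series": [-1.2,-3.7,0,0,0,0,-2.4,-7.4,0,0,0,0,-3.6,-11.1,0,0,0,0,-4.8,-14.8,0,0,0,0,-6,-18.5,0,0,0,0]}}

```text
time: 6.75
tcp_pos: [0.4222, -0.129, 0.2904]
tcp_rot: [180.0, -0.1, 159.5]
contact_force: [1.4, -0.1, 0.6]
opening: 0.002
finger_force: 0.0
```

>>> {"method": "apply_moves", "body": {"series": [-1.2,-3.7,0,0,0,0,-2.4,-7.4,0,0,0,0,-3.6,-11.1,0,0,0,0,-5.4,-15.1,0,0,0,0,-5.4,-15.1,0,0,0,0]}}

```text
time: 7.25
tcp_pos: [0.4198, -0.2916, 0.2893]
tcp_rot: [180.0, -0.1, 159.3]
contact_force: [-0.1, 0.7, -0.4]
opening: 0.003
finger_force: 0.0
```

>>> {"method": "apply_moves", "body": {"series": [0,0,0,0,0,0,0,0,0,0,0,0,0,0,0,0,0,0]}}

```text
time: 7.55
tcp_pos: [0.4208, -0.287, 0.291]
tcp_rot: [180.0, 0.0, 159.6]
contact_force: [0.2, 0.2, 0.3]
opening: -0.002
finger_force: 0.0
```

```bash
python3 - <<'E'
from workcell import env
from h import *
o=env.get_obs();print({k:np.round(o[k],3) for k in('time','tcp_pos','tcp_rot','contact_force','joint_positions')})
c=env.read_camera('wrist');pickle.dump((c,o),open('w2.pkl','wb'));cv2.imwrite('pics/w2.png',c['img'][:,:,::-1])
E
```

```text
{'time': np.float64(7.55), 'tcp_pos': array([ 0.421, -0.287,  0.291]), 'tcp_rot': array([1.79996e+02, 3.00000e-03, 1.59576e+02]), 'contact_force': array([0.206, 0.167, 0.348]), 'joint_positions': array([-4.74940e+01,  1.38250e+01,  8.23030e+01,  5.00000e-03,
        8.38710e+01, -1.17071e+02])}
```

View pics/w2.png

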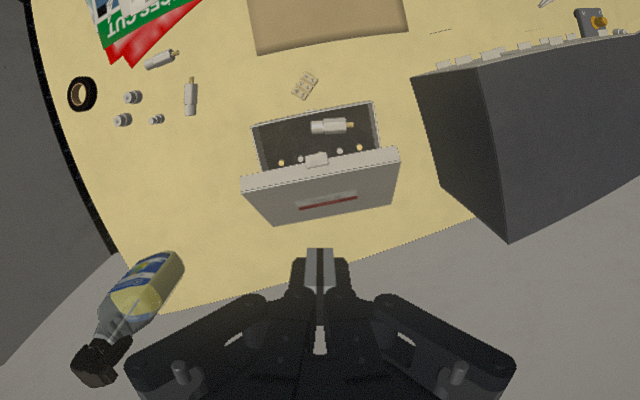

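The wrist view shows the lid half open. The ends of its outer front edge are at about (243,191) and (400,161), and its back edge runs (273,226) to (390,209). I'll compare these with the fit.

```bash
python3 - <<'E'
from h import *
from scipy.optimize import least_squares
from scipy.spatial.transform import Rotation as Ro
c,o=pickle.load(open('w2.pkl','rb'));t=load('top')
K=c['camera_matrix'];T=c['hand_eye'];R=Ro.from_euler('xyz',o['tcp_rot'],degrees=True).as_matrix()
def wp(X):
    q=T[:3,:3].T@(R.T@(X-o['tcp_pos'])-T[:3,3]);r=np.hypot(q[0],q[1])
    return K[:2,2]+K[0,0]*np.arctan2(r,q[2])*q[:2]/r
def pts(q):
    x,y,w,a=q;e=np.array([np.cos(w),np.sin(w),0]);f=np.array([-np.sin(w),np.cos(w),0]);z=np.array([0,0,1.])
    H=np.array([x,y,0])+.062*e+.043*z;r=-np.cos(a)*e+np.sin(a)*z;n=np.sin(a)*e+np.cos(a)*z
    F=H+.123*r+.019*n;B=H+.019*n
    return [F+.08*f,F-.08*f,B+.08*f,B-.08*f],F,H
obs=[(400,161),(243,191),(390,209),(273,226)]
c2=lambda x,y:np.array((390+(x-400)/4-.4,150+y/4-.4))
ot=[c2(485,125),c2(735,155)]
print([wp(p).round(0).tolist() for p in pts([.4157,-.2872,-.132,.846])[0]])
def f(q):
    P=pts(q)[0];return np.concatenate([wp(P[i])-obs[i] for i in range(4)]+[proj(t,P[i])-ot[i] for i in(0,1)])
g=least_squares(f,[.415,-.287,-.13,.85]);print(g.x.round(4),g.fun.round(1),pts(g.x)[1].round(4),pts(g.x)[2].round(4))
H=pts(g.x)[2];w=g.x[2];e=np.array([np.cos(w),np.sin(w),0]);Rt=R.T
a0=g.x[3];d=.105
for a in np.linspace(a0,0,6):
    p=H-e*(d*np.cos(a)-.019*np.sin(a))+[0,0,d*np.sin(a)+.019*np.cos(a)]
    print(np.degrees(a).round(0),p.round(4),'shift cm',(100*Rt@(p-o['tcp_pos'])).round(2))
E
```

```text
[[398.0, 157.0], [238.0, 193.0], [390.0, 203.0], [273.0, 228.0]]
[ 0.4194 -0.2847 -0.1728  0.8292] [ 1.4  0.4 -2.2 -0.8  0.8 -1.3 -0.1  2.1 -0.1 -1.3 -0.3  0.6] [ 0.4125 -0.2835  0.1465] [ 0.4805 -0.2954  0.043 ]
48.0 [ 0.4244 -0.2856  0.1333] shift cm [-0.29  0.26 15.77]
38.0 [ 0.4105 -0.2832  0.1226] shift cm [ 1.1  -0.   16.84]
29.0 [ 0.3985 -0.2811  0.1098] shift cm [ 2.3  -0.22 18.12]
19.0 [ 0.3888 -0.2794  0.0952] shift cm [ 3.27 -0.4  19.58]
10.0 [ 0.3816 -0.2781  0.0791] shift cm [ 3.99 -0.54 21.19]
0.0 [ 0.3771 -0.2773  0.062 ] shift cm [ 4.44 -0.62 22.9 ]
```

>>> {"method": "apply_moves", "body": {"series": [-0.5,0.2,4,0,0,0,-0.5,0.2,8,0,0,0,-0.5,0.2,12,0,0,0,-0.5,0.2,13,0,0,0,-0.5,0.2,13,0,0,0]}}

```text
time: 8.1
tcp_pos: [0.4261, -0.2874, 0.1606]
tcp_rot: [180.0, -0.1, 159.5]
contact_force: [-0.6, -0.6, 0.6]
opening: -0.002
finger_force: 0.0
```

>>> {"method": "apply_moves", "body": {"series": [0,0,0.5,0,0,0,0,0,1,0,0,0,0.1,0,1.5,0,0,0,0.2,0,2,0,0,0,0.2,0,2.4,0,0,0]}}

```text
time: 8.6
tcp_pos: [0.4243, -0.2874, 0.1368]
tcp_rot: [-180.0, 0.0, 159.5]
contact_force: [-0.2, 0.7, 2.1]
opening: 0.0
finger_force: 0.9
```

>>> {"method": "apply_moves", "body": {"series": [0.4,-0.1,0.3,0,0,0,0.8,-0.1,0.7,0,0,0,1.2,-0.2,1,0,0,0,1.5,-0.2,1.4,0,0,0,1.9,-0.3,1.8,0,0,0]}}

```text
time: 9.1
tcp_pos: [0.4051, -0.2834, 0.1185]
tcp_rot: [-180.0, -0.0, 159.5]
contact_force: [1.8, -0.5, 2.0]
opening: 0.001
finger_force: 0.8
```

>>> {"method": "apply_moves", "body": {"series": [0.3,-0.1,0.5,0,0,0,0.6,-0.1,1,0,0,0,0.9,-0.2,1.5,0,0,0,1.2,-0.2,2,0,0,0,1.5,-0.3,2.5,0,0,0]}}

```text
time: 9.6
tcp_pos: [0.3902, -0.2809, 0.0933]
tcp_rot: [180.0, 0.0, 159.5]
contact_force: [1.6, -0.1, 0.8]
opening: 0.001
finger_force: 0.6
```

>>> {"method": "apply_moves", "body": {"series": [0.2,-0.1,0.6,0,0,0,0.4,-0.1,1.2,0,0,0,0.6,-0.2,1.8,0,0,0,0.8,-0.2,2.4,0,0,0,0.9,-0.2,2.9,0,0,0]}}

```text
time: 10.1
tcp_pos: [0.381, -0.2798, 0.0642]
tcp_rot: [-180.0, -0.0, 159.5]
contact_force: [0.2, -1.2, 1.0]
opening: -0.002
finger_force: 0.7
```

>>> {"method": "apply_moves", "body": {"series": [0,0,0.1,0,0,0,0,0,0.2,0,0,0,0,0,0.3,0,0,0,0,0,0.3,0,0,0]}}

```text
time: 10.5
tcp_pos: [0.3812, -0.2797, 0.062]
tcp_rot: [-180.0, -0.0, 159.5]
contact_force: [-2.4, 0.9, 3.3]
opening: -0.002
finger_force: 1.8
```

>>> {"method": "apply_moves", "body": {"series": [0,0,0.05,0,0,0,0,0,0.1,0,0,0,0,0,0.1,0,0,0]}}

```text
time: 10.8
tcp_pos: [0.3812, -0.2797, 0.0619]
tcp_rot: [-180.0, 0.0, 159.5]
contact_force: [-4.4, 4.2, 14.9]
opening: 0.002
finger_force: 7.8
```

>>> {"method": "apply_moves", "body": {"series": [0,0,0.05,0,0,0,0,0,0.1,0,0,0,0,0,0.1,0,0,0]}}

```text
time: 11.1
tcp_pos: [0.3812, -0.2798, 0.0617]
tcp_rot: [-180.0, 0.0, 159.5]
contact_force: [-9.5, 7.7, 26.7]
opening: -0.006
finger_force: 13.6
```

Firm stop at 62 mm, so the lid is shut. Withdraw.

>>> {"method": "apply_moves", "body": {"series": [0,0,-0.3,0,0,0,0,0,-1.5,0,0,0,0,0,-4,0,0,0,0,0,-8,0,0,0,0,0,-12,0,0,0]}}

```text
time: 11.6
tcp_pos: [0.3811, -0.2794, 0.1816]
tcp_rot: [180.0, -0.0, 159.5]
contact_force: [-0.5, -0.8, -0.4]
opening: -0.002
finger_force: 0.0
```

>>> {"method": "apply_moves", "body": {"series": [0,0,-4,0,0,0,0,0,-8,0,0,0,0,0,-10,0,0,0,0,0,-10,0,0,0,0,0,-10,0,0,0]}}

```text
time: 12.1
tcp_pos: [0.3811, -0.2795, 0.2796]
tcp_rot: [180.0, -0.0, 159.5]
contact_force: [-0.6, 0.4, 0.0]
opening: 0.001
finger_force: 0.0
```

```bash
python3 - <<'E'
from workcell import env
from h import *
o=env.get_obs();print(o['time'],o['tcp_pos'],o['contact_force'])
w=env.read_camera('wrist')['img'];s=env.read_camera('side')['img'][130:290,190:446]
cv2.imwrite('pics/end.png',np.vstack([w[:300],cv2.resize(s,(480,300))[:, :].copy() if 0 else cv2.copyMakeBorder(cv2.resize(s,(480,300)),0,0,0,160,0)])[:,:,::-1])
E
```

```text
12.1 [ 0.38109387 -0.27951349  0.2795703 ] [-0.57116391  0.38046946  0.02006366]
```

View pics/end.png

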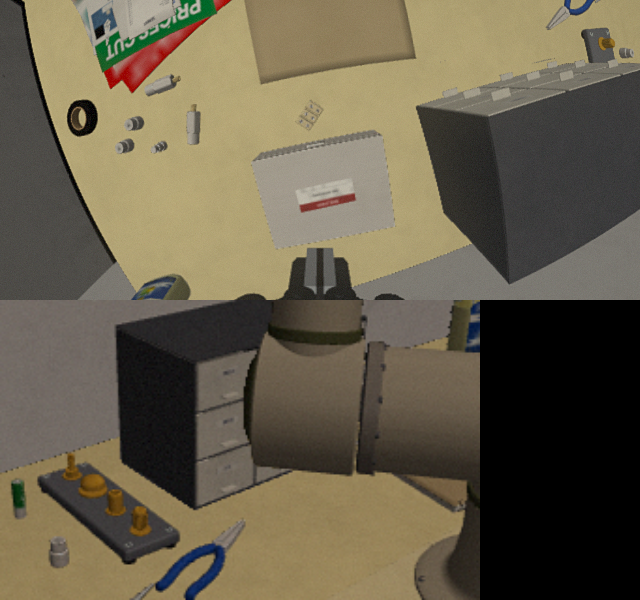

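The lid is flat shut at (325,190). The screw strip, cell and load are where they were.

```bash
python3 -c "
from workcell import env
print(env.finish_job())"
```

```text
the job is handed in; nothing more can be done
None
```

The fingertips rested on the earth stud at about 3 N for over a second and lifted off clear of the other terminals. They then pushed the box lid fully shut and withdrew, and I handed the job in at about 12 s.

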